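# Shift the gourd-polishing lathe into third gear

### The arm

A 6-joint arm with a two-finger parallel gripper is mounted at the origin on the work surface. World frame = base frame: x ahead of the robot, y to its left, z up, the work surface at z = 0. Lengths are in m, angles in rad, forces in N, time in s.
With the tool pointing down it reaches from about 0.35 to 0.85 m from the base axis. Payload 8.1 kg.
Tool frame: the origin (TCP) lies at the very end of the fingers, on their centre line; the grasp point (between the pads) lies robot.grip_point_offset behind it (robot.grip_point_offset is the distance from the TCP to the grasp point, in m); z points along the fingers, y is the line along which they close (so a half turn about z gives the same grasp; the last joint's range is limited). The gripper opens to 93 mm and grips with 3 to 60 N. Pads are 15 mm wide; open, the fingers measure 128 mm over their backs; the gripper's body (75 mm by 188 mm) begins 65 mm behind the grasp point.
Start: joints at [-1.273, 0.13, 1.488, -0, 1.523, -0.085], TCP at [0.224, -0.557, 0.219] pointing down, gripper open.
Joint ranges: [-2.96, 2.96], [-0.89, 2.26], [0.02, 2.5], [-1.34, 4.48], [0, 2.73], [-2.66, 2.66]. Speed limits (rad/s): [2.39, 2.39, 2.79, 3.14, 3.14, 3.14].

### API

Orientations are given as a rotation vector (axis times angle).
In Python, from plant import robot, eyes gives the robot as it stands. The module is installed in compiled form; this text tells all that it offers.
- The arm moves only by the tool apply_moves, never from a script. Its argument "steps" is one flat list of numbers, 7 for each row, row after row: the shift along the tool's x, y, z in units of 30 mm (1.0 is 30 mm), then the turn, a rotation vector about the tool's x, y, z in units of 6 degrees (1.0 is 6 degrees), then the opening in per cent of the stroke, from 0 (shut) to 100 (fully open). In form: [dx, dy, dz, ax, ay, az, fingers, dx, dy, dz, ax, ay, az, fingers, ...]. A call has 1 to 12 rows; each row shifts and turns the commanded pose from where the row before left it, along the tool's axes as they then stand; what a row does not reach is not made up. A row lasts 1/12 s, in which the tool goes at most 41.7 mm and 7.16 degrees, less where a joint would pass 70% of its speed; a pose out of reach is approached as far as the arm can. A call is refused whole if a number of a shift passes 1 or a number of a turn 1, either way. A call with a gripper value outside its range is refused whole. The fingers move at their own pace and stop on an object; "grip_force" is the grip in N (left out, the last holds). Time passes only in rows, so rows that do not move let the fingers close. It gives the time, the measured TCP pose, the force, the opening and the grip force at its end, in the units of the state.
- robot.read_state(): the state, without advancing time (a new reading comes with each control period).
- eyes.read_camera(name): name is "scene" or "top" or "wrist"; returns the picture (480x640x3 uint8, red, green, blue); there is no depth.
- eyes.calibration(name): a dict with "K" (3x3 intrinsics, pixels), "R" (3x3) and "t" (3): a world point X has camera coordinates R X + t. Camera axes: x right, y down, z forward; pixel columns grow to the right and rows downward; lengths in m; the calibration is good to about 2 mm. The wrist camera is an equidistant fisheye: a pixel r from the principal point sees the ray r / f radians off the axis. A picture is of the moment at which its call begins: read the wrist's pose just before it. calibration takes no time and is no camera call; for the wrist camera it gives the pose at the moment of the call.
- robot.close_job(): hands the job in; it is judged then, once.
Trained networks look in the newest picture that a camera, given by its name, has taken for a name from the list of things; names that differ only in an ending like _2 or _b are one class to them, and where a whole thing is asked for, a point or a joint stands for the part that bears it (a point fixed in the world has none). Each returns a list of dicts, best first, with "conf" (0 to 1); they miss things now and then, are a little off and sometimes report something else, mostly with a low value. They report only what shows in the picture. A call takes as long as a camera call.
- eyes.search_frame(camera, thing): "rect" ([left, top, width, height] in pixels, round what is visible of it).
- eyes.place_of(camera, thing): "xy" ([column, row] in pixels: a listed point, or the origin of a listed thing).
The state is a dict: "t": time; "q": joint angles; "dq": joint speeds; "joint_torque": joint torques, N m; "tool_pos": TCP position; "orientation": TCP orientation; "force": force on the tool from outside, world axes, zero at the start; "wrist_torque": the same for the moment, N m; "opening": finger opening in m; "gripper_force": force on a finger pad.
Only numpy, scipy, OpenCV 4.12 (cv2) and the standard library are available. Lean on these libraries where they do the work, as an engineer would, in place of code of your own. Each camera call takes 0.05 s, during which the arm holds its last target. There are 200 camera calls.

### The job

Put the gourd-polishing lathe into third gear: gently push its gear lever through the H-shaped gate with your fingertips, bringing it level with the cross channel of the H, across to the right-hand track, then forward (away from the robot) until it is fully home in the third slot, the far right one marked with three red dots. Only push the lever; never pull its sprung knob upward. Leave everything else where it stands, and finish clear of the lathe.

Things in the scene. Friction and masses are not known exactly. Their poses are not given: they have to be found in the camera images.
- lathe: Green bench lathe with an orange gourd, fixed. Origin on the table under the H gate's centre; x forward (away from the robot, give or take yaw), y left, z up. Headstock 220 (x) by 240 (y) by 115 mm high about the origin, two small loose things on it (under 145 mm up). Gourd, bed and tailstock reach out to y = -560 mm, at most 155 mm high.
- gate (a point): Centre of the H gate: aluminium plate 110 by 110 mm, its top here, 135 mm above the table, axes as the lathe's. Two tracks along x at y = +20 (left) and -20 mm (right), joined at x = 0 by a cross channel along y. Slots 1 far left (+x,+y), 2 near left (-x,+y), 3 far right (+x,-y), 4 near right (-x,-y), marked with one to four red dots.
- knob (a point): Centre of the lever's red ball knob, diameter 36 mm; under it a black collar (20 mm thick) to 28 mm below, then a 10 mm steel stem. Lever pivot: 50 mm above the lathe's origin; knob 170 mm from it, so 220 mm above the table upright, 10 mm lower in a slot's end. In the lathe's x, y: (0,+41) mm in the cross channel at the left track, (0,-41) at the right, (+40,-40) home in slot 3.
- across (a joint): Sideways tilt of the lever, rad: 0 upright, positive to the right (lathe's -y), range -0.268 to 0.268. Left track about -0.24 (it starts there), right track about +0.24 (over 0.212). Changes freely only in the cross channel (fore within -0.06 to 0.06). The lever stays where it is left; moving it takes 3 to 4 N at the knob.
- fore (a joint): Fore-and-aft tilt of the lever, rad: 0 level with the cross channel, positive forward (lathe's +x), range -0.236 to 0.236, the ends being the slots' hard ends. Home in slot 3 it reads over 0.2 with across about 0.24. It starts anywhere along the left track; stays where it is left, moving it takes 3 to 4 N at the knob.
- knob_lift (a joint): How far the knob is pulled up along the stem, m: 0 seated (a spring of about 8 N holds it down), up to 0.012; it is to stay down.
- wax_tin: Brass tin, diameter 52 mm, 24 mm high, loose on the headstock top near its front left corner; origin at the centre of its underside. Leave alone.
- polish_block: Cork polishing block, 36 by 75 by 26 mm, loose on the headstock top behind the gate; origin at the centre of its underside. Leave alone.
- small_gourd: Small orange bottle gourd standing upright, diameter 84 mm, 118 mm high; origin at the centre of its underside. Leave alone.
- cup: Pale gourd-wood cup, diameter 72 mm, 85 mm high; origin at the centre of its underside. Leave alone.
- varnish_jar: Amber glass jar with a black cap, diameter 64 mm, 90 mm high; origin at the centre of its underside. Leave alone.
- brush: Brush lying on the table; its x axis runs from handle to bristles. Leave alone.
- ebony_stand: Dark wooden disc, diameter 70 mm, 22 mm high; origin at the centre of its underside. Leave alone.

How it is judged:
On the way, in this order (a step that is already met when the one before it is completed fails the run):
1. the lever has crossed to the right-hand track (value of joint across above 0.2 rad and value of joint fore between -0.1 and 0.1 rad), for 0.05 s.
2. the lever is home in the third slot (value of joint each of across, fore above 0.2 rad), for 0.2 s.
At the end, for the whole second after the job is handed in: The lever rests in the third slot (across over 0.2 rad and fore over 0.2 rad, both still), the knob is seated (raised less than 5 mm), and every loose thing is within 20 mm of where it began (all of step 2 and value of joint knob_lift below 0.005 m and velocity of joint across between -0.05 and 0.05 rad/s and velocity of joint fore between -0.05 and 0.05 rad/s and distance of each of small_gourd, cup, varnish_jar, brush, ebony_stand, wax_tin, polish_block from where it was at the start of the episode below 0.02 m); the robot touches nothing.
It fails at once if the sprung knob is pulled up by more than 5 mm (value of joint knob_lift above 0.005 m).
It fails at once if the lathe or its lever is pushed, squeezed or struck with more than 40 N (contact force between any of the fingers, the arm and lathe above 40 N).
It fails at once if a bystander is moved, lifted or carried more than 20 mm (distance of any of small_gourd, cup, varnish_jar, brush, ebony_stand, wax_tin, polish_block from where it was at the start of the episode above 0.02 m).
It also fails if it takes over 61 s, if anything falls off the work surface, if the arm or the gripper's body presses on something with over 40 N, if the wrist force passes 120 N, or if a joint passes its speed limit or range.

## Working session

There is one attempt and no reset: what is moved stays moved. The work goes in short steps, Python scripts to look and compute and a tool call to move; the robot and the scene stay as the last step left them, time stands still between calls to the robot, and variables do not carry over. Pictures are saved under pics/ and viewed, at most 10 in all, crops included, and the job is handed in when it is done.

Besides the shell and the picture viewer there is one more tool, called after "Request:" in YAML: its name, and indented under it one key for each argument. apply_moves: Moves the arm, as the interface text tells. Its arguments: {"type":"object","properties":{"steps":{"type":"array"},"grip_force":{"type":"number"}},"required":["steps"]}

```bash
mkdir -p pics; cat > h.py <<'E'
import numpy as np, cv2
from plant import robot, eyes
from scipy.spatial.transform import Rotation as Ro
def snap(c,f):
    im=eyes.read_camera(c); cv2.imwrite('pics/'+f,im[:,:,::-1]); return im
def atz(c,xy,z):
    k=eyes.calibration(c);K,R,t=[np.array(k[s]) for s in 'KRt']
    d=R.T@np.linalg.inv(K)@np.array([xy[0],xy[1],1.]); o=-R.T@t
    return o+d*(z-o[2])/d[2]
def tri(obs):
    A=[];b=[]
    for c,xy in obs:
        k=eyes.calibration(c);K,R,t=[np.array(k[s]) for s in 'KRt']
        d=R.T@np.linalg.inv(K)@np.array([xy[0],xy[1],1.]);d/=np.linalg.norm(d);o=-R.T@t
        P=np.eye(3)-np.outer(d,d);A.append(P);b.append(P@o)
    return np.linalg.lstsq(np.vstack(A),np.hstack(b),rcond=None)[0]
E
python3 - <<'E'
from h import *
s=robot.read_state();print(s['t'],s['tool_pos'],s['orientation'],s['opening'])
o={}
for c in('scene','top'):
    snap(c,c+'0.png')
    for n in('knob','gate','lathe','wax_tin','polish_block','small_gourd','cup','varnish_jar','brush','ebony_stand'):
        r=eyes.place_of(c,n)[:2]
        print(c,n,[(np.round(q['xy']),round(q['conf'],2)) for q in r])
        if r:o[c,n]=r[0]['xy']; print('   ',np.round(atz(c,o[c,n],{'knob':.217,'gate':.135,'wax_tin':.115,'polish_block':.115}.get(n,0)),3))
for n in('knob','gate','lathe'):
    if ('scene',n) in o and ('top',n) in o: print(n,tri([(c,o[c,n]) for c in('scene','top')]))
E
```

```text
0.0 [ 0.22395244 -0.55602422  0.21759095] [-3.08244428e+00 -5.97187121e-01  2.73119876e-04] 0.09292960685324551
scene knob [(array([310., 221.]), 0.85)]
    [0.501 0.081 0.217]
scene gate [(array([304., 262.]), 0.72)]
    [0.533 0.052 0.135]
scene lathe [(array([304., 299.]), 0.64)]
    [0.525 0.05  0.   ]
scene wax_tin [(array([327., 235.]), 0.8)]
    [0.457 0.133 0.115]
scene polish_block [(array([308., 294.]), 0.91)]
    [0.603 0.035 0.115]
scene small_gourd [(array([471., 289.]), 0.67), (array([336., 392.]), 0.17)]
    [0.64  0.422 0.   ]
scene cup [(array([430., 244.]), 0.56)]
    [0.475 0.404 0.   ]
scene varnish_jar [(array([306., 290.]), 0.67), (array([157., 263.]), 0.66)]
    [0.502 0.061 0.   ]
scene brush [(array([349., 213.]), 0.78)]
    [0.294 0.259 0.   ]
scene ebony_stand [(array([333., 392.]), 0.83)]
    [0.77  0.025 0.   ]
top knob [(array([324., 246.]), 0.56)]
    [0.496 0.085 0.217]
top gate [(array([339., 233.]), 0.57)]
    [0.528 0.052 0.135]
top lathe [(array([337., 235.]), 0.66)]
    [0.531 0.05  0.   ]
top wax_tin [(array([295., 268.]), 0.94)]
    [0.455 0.146 0.115]
top polish_block [(array([349., 197.]), 0.78), (array([469., 337.]), 0.73)]
    [0.606 0.028 0.115]
top small_gourd [(array([180., 186.]), 0.82)]
    [0.653 0.42  0.   ]
top cup [(array([192., 261.]), 0.9)]
    [0.475 0.393 0.   ]
top varnish_jar [(array([468., 337.]), 0.6)]
    [ 0.286 -0.251  0.   ]
top brush [(array([252., 332.]), 0.58)]
    [0.308 0.253 0.   ]
top ebony_stand [(array([347., 134.]), 0.8)]
    [0.771 0.021 0.   ]
knob [0.49619897 0.08372046 0.2119031 ]
gate [0.52820246 0.05254022 0.12979274]
lathe [0.53007288 0.04923391 0.00652574]
```

```bash
python3 - <<'E'
import cv2
a=cv2.imread('pics/scene0.png');b=cv2.imread('pics/top0.png')
cv2.imwrite('pics/crop0.png',cv2.hconcat([cv2.resize(a[180:330,220:420],(400,300),interpolation=2),cv2.resize(b[150:300,240:440],(400,300),interpolation=2)]))
E
```

```text
(no output)
```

View pics/crop0.png

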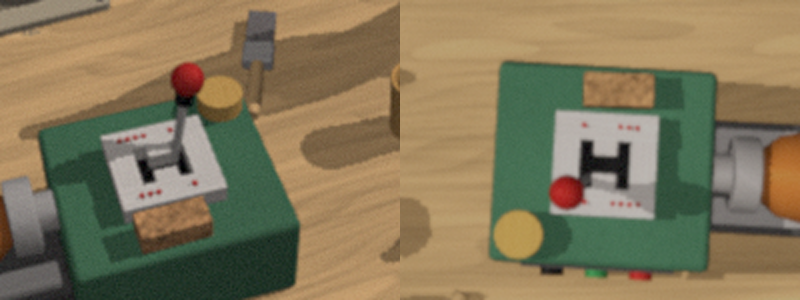

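View pics/top0.png

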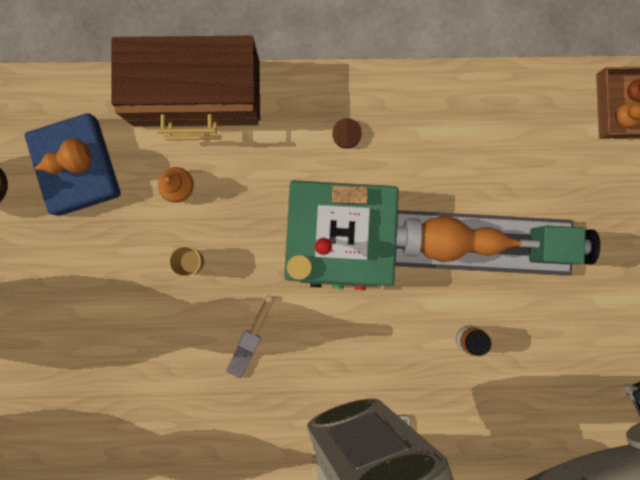

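The crop shows the lever in the near-left slot (2). In the top picture the knob is at about (323,246), the H centre at about (343,232) and the lathe yaw about -2.5°. I'll refine these.

```bash
cat >> h.py <<'E'
def knob():
    """red ball in scene and top pictures -> world, two-view"""
    obs=[]
    for c,(x0,x1,y0,y1) in(('scene',(270,345,195,260)),('top',(305,375,200,260))):
        im=eyes.read_camera(c).astype(int)[y0:y1,x0:x1]
        m=((im[...,0]>90)&(im[...,1]<55)&(im[...,2]<70)).astype(np.uint8)
        n,l,st,ce=cv2.connectedComponentsWithStats(m); i=1+np.argmax(st[1:,4])
        s=st[i]; xy=(s[0]+(s[2]-1)/2+x0,s[1]+(s[3]-1)/2+y0); obs.append((c,xy)); print(c,xy,s[2:])
    return tri(obs)
G=np.array([.530,.0435,.135]);YAW=-.044
def lat(p):
    return Ro.from_euler('z',-YAW).apply(np.array(p)-[G[0],G[1],0])
def toworld(l): return Ro.from_euler('z',YAW).apply(l)+[G[0],G[1],0]
def status():
    s=robot.read_state(); R=Ro.from_rotvec(s['orientation'])
    print('t',round(s['t'],2),'tcp',np.round(s['tool_pos'],4),'lathe',np.round(lat(s['tool_pos']),4),'xaxis',np.round(R.as_matrix()[:,0],3),'z',np.round(R.as_matrix()[:,2],3),'F',np.round(s['force'],1),'open',round(s['opening'],3))
    return s,R
def go(l):
    s,R=status(); print('units to',l,np.round(R.inv().apply(toworld(l)-s['tool_pos'])/.03,2))
E
python3 - <<'E'
from h import *
im=cv2.imread('pics/top0.png').astype(int)
b,g,r=im[...,0],im[...,1],im[...,2]
m=np.zeros(g.shape,np.uint8);sub=(slice(175,295),slice(280,402))
m[sub]=((g-r>15))[sub]
n,l,st,ce=cv2.connectedComponentsWithStats(m);i=1+np.argmax(st[1:,4])
pts=np.argwhere(l==i)[:,::-1].astype(np.float32);print('head',cv2.minAreaRect(pts))
m[:]=0;sub=(slice(195,270),slice(308,380));m[sub]=((np.minimum(np.minimum(r,g),b)>120))[sub]
n,l,st,ce=cv2.connectedComponentsWithStats(m);i=1+np.argmax(st[1:,4])
pts=np.argwhere(l==i)[:,::-1].astype(np.float32);rc=cv2.minAreaRect(pts);print('plate',rc,atz('top',rc[0],.135))
bp=cv2.boxPoints(rc);w=[atz('top',p,.135) for p in bp];print(np.round(w,4))
k=knob();print('knob',k,lat(k)); status()
E
```

```text
head ((341.280029296875, 235.9600067138672), (108.72123718261719, 104.7273941040039), 3.1798300743103027)
plate ((341.7830505371094, 231.90460205078125), (52.14181900024414, 52.3082275390625), 3.1798300743103027) [0.52976889 0.04540975 0.135     ]
[[ 0.4782  0.105   0.135 ]
 [ 0.5898  0.0969  0.135 ]
 [ 0.5817 -0.0146  0.135 ]
 [ 0.47   -0.0059  0.135 ]]
scene (np.float64(313.5), np.float64(218.5)) [ 16  14 170]
top (np.float64(322.5), np.float64(246.0)) [ 16  15 191]
knob [0.49748714 0.08863518 0.21724886] [-0.0344667   0.04366139  0.21724886]
t 1.2 tcp [ 0.2241 -0.5566  0.2186] lathe [-0.2792 -0.6129  0.2186] xaxis [0.928 0.373 0.   ] z [ 0.  0. -1.] F [ 0.7 -0.4  0.7] open 0.092
```

Request:
apply_moves:
  steps: [0,0,-0.7,0,0,1,0,0,0,-0.7,0,0,1,0,0,0,-0.7,0,0,1,0,0,0,-0.6,0,0,1,0,0,0,0,0,0,0.08,0,0,0,0,0,0,0,0]
  grip_force: 20

```text
t: 1.7
tool_pos: [0.2243, -0.5573, 0.3008]
orientation: [3.138, -0.067, 0.001]
force: [-1.0, 0.5, 0.2]
opening: 0.0573
gripper_force: 0.0
```

```bash
sed -i 's/^G=.*/G=np.array([.530,.045,.135]);YAW=-.06/' h.py; python3 -c "
from h import *
go([-.09,.042,.3]);print(toworld([-.09,.042,.3]))"
```

```text
t 1.7 tcp [ 0.2243 -0.5573  0.3008] lathe [-0.269  -0.6195  0.3008] xaxis [ 0.999 -0.043  0.001] z [ 0.001 -0.003 -1.   ] F [-1.   0.5  0.2] open 0.057
units to [-0.09, 0.042, 0.3] [ 6.340e+00 -2.194e+01 -2.000e-02]
[0.44268044 0.09232118 0.3       ]
```

Request:
apply_moves:
  steps: [0.3,-0.9,0,0,0,0.16,0,0.3,-0.9,0,0,0,0,0,0.3,-0.9,0,0,0,0,0,0.3,-0.9,0,0,0,0,0,0.3,-0.9,0,0,0,0,0,0.3,-0.9,0,0,0,0,0,0.3,-0.9,0,0,0,0,0,0.3,-0.9,0,0,0,0,0,0.3,-0.9,0,0,0,0,0,0.3,-0.9,0,0,0,0,0,0.3,-0.9,0,0,0,0,0,0.3,-0.9,0,0,0,0,0]

```text
t: 2.7
tool_pos: [0.3511, -0.2379, 0.2977]
orientation: [-3.139, 0.091, 0.003]
force: [-0.7, 0.1, 0.9]
opening: 0.0005
gripper_force: 0.0
```

Request:
apply_moves:
  steps: [0.2,-0.9,0,0,0,0,0,0.2,-0.9,0,0,0,0,0,0.2,-0.9,0,0,0,0,0,0.2,-0.9,0,0,0,0,0,0.2,-0.9,0,0,0,0,0,0.2,-0.9,0,0,0,0,0,0.2,-0.9,0,0,0,0,0,0.2,-0.9,0,0,0,0,0,0.2,-0.9,0,0,0,0,0,0.2,-0.9,0,0,0,0,0,0.2,-0.9,0,0,0,0,0,0.2,-0.9,0,0,0,0,0]

```text
t: 3.7
tool_pos: [0.4425, 0.0808, 0.2977]
orientation: [3.14, -0.091, -0.004]
force: [0.6, -0.9, 0.8]
opening: 0.0006
gripper_force: 0.0
```

```bash
python3 -c "
from h import *
go([-.085,.042,.205]);snap('wrist','w1.png')
k=knob();print(k,lat(k))"
```

```text
t 3.7 tcp [0.4425 0.0808 0.2977] lathe [-0.0895  0.0305  0.2977] xaxis [ 0.998 -0.058 -0.002] z [-0.002 -0.    -1.   ] F [ 0.6 -0.9  0.8] open 0.001
units to [-0.085, 0.042, 0.205] [ 0.16 -0.38  3.09]
scene (np.float64(313.5), np.float64(218.5)) [ 16  14 167]Traceback (most recent call last):
  File "<string>", line 4, in <module>
    k=knob();print(k,lat(k))
  File "h.py", line 23, in knob
    n,l,st,ce=cv2.connectedComponentsWithStats(m); i=1+np.argmax(st[1:,4])
                                                       ~~~~~~~~~^^^^^^^^^^
    return _wrapfunc(a, 'argmax', axis=axis, out=out, **kwds)
    return bound(*args, **kwds)
ValueError: attempt to get argmax of an empty sequence
```

View pics/w1.png

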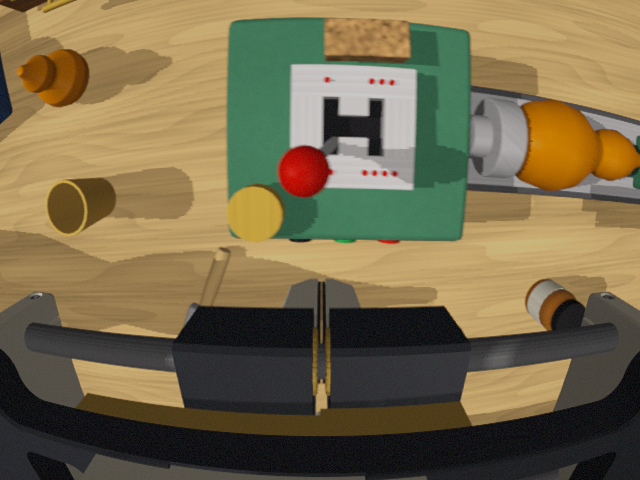

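The wrist view shows the knob at (304,171) and the H centre at (353,126). The gate is aligned with the tool and the way behind the knob is clear. I'll convert these to positions.

```bash
cat >> h.py <<'E'
def wz(xy,z,k=None):
    k=k or eyes.calibration('wrist');K,R,t=[np.array(k[s]) for s in 'KRt']
    a=np.array([(xy[0]-K[0,2])/K[0,0],(xy[1]-K[1,2])/K[1,1]]);r=np.hypot(*a)
    d=R.T@np.array([*(a/r*np.sin(r)),np.cos(r)]);o=-R.T@t
    return o+d*(z-o[2])/d[2]
def wknob(z=.215,f=None):
    k=eyes.calibration('wrist'); im=eyes.read_camera('wrist'); 
    if f: cv2.imwrite('pics/'+f,im[:,:,::-1])
    i=im.astype(int); m=((i[...,0]>90)&(i[...,1]<50)&(i[...,2]<60)).astype(np.uint8)
    n,l,st,ce=cv2.connectedComponentsWithStats(m); s=st[1+np.argmax(st[1:,4])]
    xy=(s[0]+(s[2]-1)/2,s[1]+(s[3]-1)/2); p=wz(xy,z,k); print('wknob',xy,s[2:],np.round(p,4),'lathe',np.round(lat(p),4)); return p
E
python3 -c "
from h import *
wknob();print('gate',wz((353,126),.135))
for p in((291,64),(417,69),(413,190)): print(wz(p,.135))"
```

```text
wknob (np.float64(307.0), np.float64(171.0)) [  53   51 2072] [0.4959 0.0876 0.215 ] lathe [-0.0366  0.0404  0.215 ]
gate [0.52771093 0.04717586 0.135     ]
[0.58658276 0.09806964 0.135     ]
[ 0.57892157 -0.01321269  0.135     ]
[ 0.46859348 -0.00510102  0.135     ]
```

Request:
apply_moves:
  steps: [0.15,-0.35,0.5,0,0,0.1,0,0,0,0.7,0,0,0,0,0,0,0.7,0,0,0,0,0,0,0.7,0,0,0,0,0,0,0.5,0,0,0,0,0,0,0,0,0,0,0,0,0,0,0,0,0,0]

```text
t: 4.48
tool_pos: [0.4472, 0.0885, 0.2056]
orientation: [3.139, -0.113, -0.004]
force: [0.6, 0.4, 1.1]
opening: 0.0005
gripper_force: 0.0
```

```bash
sed -i 's/^G=.*/G=np.array([.5285,.046,.135]);YAW=-.068/' h.py; python3 -c "
from h import *
go([-.0255,.041,.205]);wknob(.212)"
```

```text
t 4.48 tcp [0.4472 0.0885 0.2056] lathe [-0.084   0.0369  0.2056] xaxis [ 0.997 -0.072 -0.003] z [-0.003 -0.    -1.   ] F [0.6 0.4 1.1] open 0.001
units to [-0.0255, 0.041, 0.205] [ 1.95 -0.15  0.02]
wknob (np.float64(313.0), np.float64(197.0)) [  81   81 5183] [0.4959 0.0889 0.212 ] lathe [-0.0354  0.0406  0.212 ]
```

Request:
apply_moves:
  steps: [0.3,-0.1,0,0,0,0,0,0.2,0,0,0,0,0,0,0.1,0,0,0,0,0,0,0.1,0,0,0,0,0,0,0.1,0,0,0,0,0,0,0.1,0,0,0,0,0,0,0.1,0,0,0,0,0,0,0.1,0,0,0,0,0,0,0.1,0,0,0,0,0,0]

```text
t: 5.28
tool_pos: [0.4844, 0.09, 0.2067]
orientation: [-3.14, 0.112, 0.0]
force: [-3.4, 0.2, 1.9]
opening: 0.0007
gripper_force: 2.0
```

```bash
python3 -c "
from h import *
go([-.0255,.041,.205]);wknob(.215)"
```

```text
t 5.28 tcp [0.4844 0.09   0.2067] lathe [-0.047   0.0409  0.2067] xaxis [ 0.997 -0.072 -0.   ] z [-0.  0. -1.] F [-3.4  0.2  1.9] open 0.001
units to [-0.0255, 0.041, 0.205] [ 0.72 -0.    0.05]
wknob (np.float64(322.0), np.float64(251.0)) [  79   79 4899] [0.5091 0.0882 0.215 ] lathe [-0.0222  0.0408  0.215 ]
```

Request:
apply_moves:
  steps: [0.1,0,0,0,0,0,0,0.1,0,0,0,0,0,0,0.1,0,0,0,0,0,0,0.1,0,0,0,0,0,0,0.1,0,0,0,0,0,0,0.1,0,0,0,0,0,0,0.07,0,0,0,0,0,0,0,0,0,0,0,0,0]

```text
t: 6.0
tool_pos: [0.5047, 0.0885, 0.2066]
orientation: [-3.14, 0.113, -0.0]
force: [-2.8, 0.5, 2.0]
opening: 0.0005
gripper_force: 1.4
```

```bash
python3 -c "
from h import *
go([-.0255,.041,.205]);wknob(.216,'w2.png')"
```

```text
t 6.0 tcp [0.5047 0.0885 0.2066] lathe [-0.0266  0.0408  0.2066] xaxis [ 0.997 -0.072  0.   ] z [ 0.  0. -1.] F [-2.8  0.5  2. ] open 0.0
units to [-0.0255, 0.041, 0.205] [ 0.04 -0.01  0.05]
wknob (np.float64(321.5), np.float64(251.0)) [  80   81 4985] [0.5298 0.0869 0.216 ] lathe [-0.0015  0.0409  0.216 ]
```

View pics/w2.png

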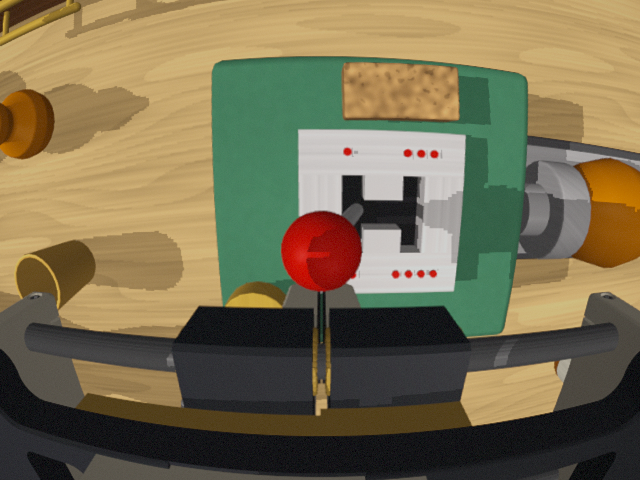

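Lever is level with the cross channel, with the knob at (321,251) in the picture, x about -1.5 mm. I'll go round to its left side.

Request:
apply_moves:
  steps: [-0.5,0,0,0,0,0,0,-0.8,0,0,0,0,0,0,0,-0.6,0,0,0,0,0,0,-0.8,0,0,0,0,0,0,-0.6,0,0,0,0,0,0.7,0,0,0,0,0,0,0.8,0,0,0,0,0,0,0.65,0,0,0,0,0,0,0,0,0,0,0,0,0]

```text
t: 6.8
tool_pos: [0.5367, 0.1462, 0.2062]
orientation: [3.139, -0.113, 0.003]
force: [0.7, -0.1, -0.3]
opening: 0.0003
gripper_force: 0.0
```

```bash
python3 -c "
from h import *
go([-.00,.081,.207]);wknob(.216)"
```

```text
t 6.8 tcp [0.5367 0.1462 0.2062] lathe [0.0014 0.1005 0.2062] xaxis [ 0.997 -0.072  0.002] z [ 0.002 -0.    -1.   ] F [ 0.7 -0.1 -0.3] open 0.0
units to [-0.0, 0.081, 0.207] [-0.04  0.65 -0.03]
wknob (np.float64(449.5), np.float64(304.0)) [  68   63 2259] [0.5308 0.085  0.216 ] lathe [-0.0004  0.0391  0.216 ]
```

Request:
apply_moves:
  steps: [0,0.3,0,0,0,0,0,0,0.2,0,0,0,0,0,0,0.1,0,0,0,0,0,0,0.1,0,0,0,0,0,0,0.15,0,0,0,0,0,0,0.15,0,0,0,0,0,0,0.15,0,0,0,0,0,0,0.15,0,0,0,0,0,0,0.15,0,0,0,0,0]

```text
t: 7.6
tool_pos: [0.5312, 0.1032, 0.2073]
orientation: [-3.139, 0.112, -0.002]
force: [0.0, 4.2, 3.0]
opening: 0.0005
gripper_force: 2.2
```

```bash
python3 -c "
from h import *
go([-.00,-.004,.207]);wknob(.22)"
```

```text
t 7.6 tcp [0.5312 0.1032 0.2073] lathe [-0.0012  0.0573  0.2073] xaxis [ 0.997 -0.071  0.001] z [ 0.001  0.001 -1.   ] F [0.  4.2 3. ] open 0.0
units to [-0.0, -0.004, 0.207] [0.05 2.04 0.01]
wknob (np.float64(394.0), np.float64(287.5)) [  73   38 2106] [0.5379 0.0702 0.22  ] lathe [0.0077 0.0248 0.22  ]
```

Request:
apply_moves:
  steps: [0,0.15,0,0,0,0,0,0,0.15,0,0,0,0,0,0,0.15,0,0,0,0,0,0,0.15,0,0,0,0,0,0,0.15,0,0,0,0,0,0,0.15,0,0,0,0,0,0,0.15,0.02,0,0,0,0,0,0.15,0.02,0,0,0,0,0,0.15,0.02,0,0,0,0,0,0.15,0.03,0,0,0,0,0,0.15,0.03,0,0,0,0]

```text
t: 8.57
tool_pos: [0.5273, 0.0533, 0.2029]
orientation: [3.139, -0.113, -0.0]
force: [-0.7, 3.1, 2.8]
opening: 0.0007
gripper_force: 1.6
```

```bash
python3 -c "
from h import *
go([-.00,-.008,.202]);wknob(.216)"
```

```text
t 8.57 tcp [0.5273 0.0533 0.2029] lathe [-0.0017  0.0072  0.2029] xaxis [ 0.997 -0.072 -0.   ] z [-0. -0. -1.] F [-0.7  3.1  2.8] open 0.001
units to [-0.0, -0.008, 0.202] [0.06 0.51 0.03]
wknob (np.float64(395.0), np.float64(288.0)) [  75   37 2095] [0.5338 0.0199 0.216 ] lathe [ 0.007  -0.0257  0.216 ]
```

Request:
apply_moves:
  steps: [0,0.1,0.02,0,0,0,0,0,0.1,0.02,0,0,0,0,0,0.1,0.02,0,0,0,0,0,0.1,0,0,0,0,0,0,0.05,0,0,0,0,0,0,0.05,0,0,0,0,0,0,0,0,0,0,0,0]

```text
t: 9.2
tool_pos: [0.526, 0.0386, 0.2007]
orientation: [3.139, -0.113, -0.001]
force: [1.1, 2.1, -1.8]
opening: 0.0007
gripper_force: 0.9
```

```bash
python3 -c "
from h import *
go([-.00,-.008,.202]);wknob(.215,'w3.png')"
```

```text
t 9.2 tcp [0.526  0.0386 0.2007] lathe [-0.002  -0.0076  0.2007] xaxis [ 0.997 -0.072 -0.001] z [-0.001 -0.    -1.   ] F [ 1.1  2.1 -1.8] open 0.001
units to [-0.0, -0.008, 0.202] [ 0.07  0.01 -0.04]
wknob (np.float64(395.0), np.float64(287.5)) [  75   38 2177] [0.5332 0.0054 0.215 ] lathe [ 0.0075 -0.0402  0.215 ]
```

View pics/w3.png

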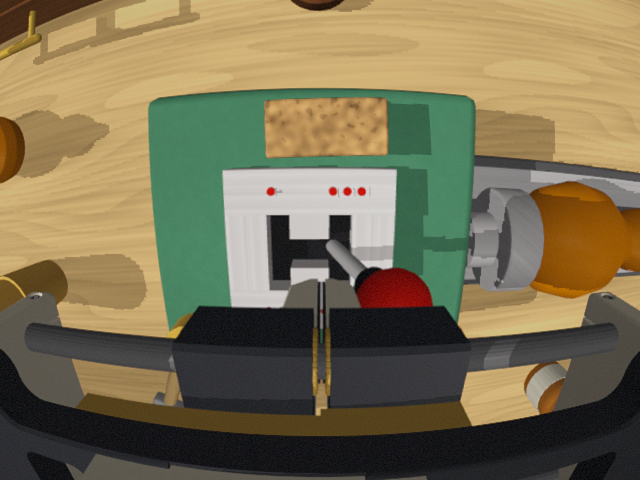

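Knob is in the right-hand track (stem at about (330,243)). I'll go round behind it.

Request:
apply_moves:
  steps: [0,-0.6,0,0,0,0,0,-0.7,-0.2,0,0,0,0,0,-0.8,0,0,0,0,0,0,-0.7,0,0,0,0,0,0,0,0.6,0,0,0,0,0,0,0.7,0,0,0,0,0,0,0.6,0,0,0,0,0,0,0,0,0,0,0,0]

```text
t: 9.92
tool_pos: [0.4579, 0.008, 0.2015]
orientation: [3.137, -0.115, 0.001]
force: [0.1, -0.3, -0.5]
opening: 0.0002
gripper_force: 0.0
```

```bash
python3 -c "
from h import *
go([-.025,-.041,.202]);wknob(.215)"
```

```text
t 9.92 tcp [0.4579 0.008  0.2015] lathe [-0.0679 -0.0427  0.2015] xaxis [ 0.997 -0.073  0.   ] z [ 0.    -0.002 -1.   ] F [ 0.1 -0.3 -0.5] open 0.0
units to [-0.025, -0.041, 0.202] [ 1.43 -0.06 -0.02]
wknob (np.float64(314.0), np.float64(157.0)) [  89   85 5915] [0.5241 0.0065 0.215 ] lathe [-0.0017 -0.0397  0.215 ]
```

Request:
apply_moves:
  steps: [0.4,-0.05,0,0,0,0,0,0.4,0,0,0,0,0,0,0.2,0,0,0,0,0,0,0.15,0,0,0,0,0,0,0.1,0,0,0,0,0,0,0.1,0,0,0,0,0,0,0.12,0,0,0,0,0,0,0.12,0,0,0,0,0,0,0.12,0,0,0,0,0,0,0.12,0.0,0,0,0,0,0,0.12,0,0,0,0,0,0]

```text
t: 10.88
tool_pos: [0.5168, 0.0079, 0.2013]
orientation: [3.14, -0.113, -0.0]
force: [-3.4, -0.0, 1.7]
opening: 0.0004
gripper_force: 1.6
```

```bash
python3 -c "
from h import *
go([.0155,-.041,.198]);wknob(.214)"
```

```text
t 10.88 tcp [0.5168 0.0079 0.2013] lathe [-0.0091 -0.0388  0.2013] xaxis [ 0.997 -0.072 -0.   ] z [-0. -0. -1.] F [-3.4 -0.   1.7] open 0.0
units to [0.0155, -0.041, 0.198] [0.82 0.07 0.11]
wknob (np.float64(324.0), np.float64(254.5)) [  83   82 5300] [0.5412 0.0053 0.214 ] lathe [ 0.0155 -0.0397  0.214 ]
```

Request:
apply_moves:
  steps: [0.1,0,0.015,0,0,0,0,0.1,0,0.015,0,0,0,0,0.1,0,0.015,0,0,0,0,0.1,0,0.015,0,0,0,0,0.1,0,0.015,0,0,0,0,0.1,0,0.015,0,0,0,0,0.08,0,0.015,0,0,0,0,0.05,0,0,0,0,0,0,0,0,0,0,0,0,0]

```text
t: 11.68
tool_pos: [0.5385, 0.0064, 0.1978]
orientation: [-3.139, 0.113, 0.001]
force: [-2.1, 0.3, 1.0]
opening: 0.0001
gripper_force: 1.2
```

```bash
python3 -c "
from h import *
go([.0155,-.041,.198]);wknob(.211)"
```

```text
t 11.68 tcp [0.5385 0.0064 0.1978] lathe [ 0.0127 -0.0388  0.1978] xaxis [ 0.997 -0.072 -0.   ] z [-0.  0. -1.] F [-2.1  0.3  1. ] open 0.0
units to [0.0155, -0.041, 0.198] [ 0.09  0.07 -0.01]
wknob (np.float64(322.5), np.float64(253.0)) [  82   83 5362] [0.5639 0.0044 0.211 ] lathe [ 0.0381 -0.0391  0.211 ]
```

Request:
apply_moves:
  steps: [0.03,0,0,0,0,0,0,0.03,0,0,0,0,0,0,0,0,0,0,0,0,0]

```text
t: 11.98
tool_pos: [0.5399, 0.0064, 0.1978]
orientation: [-3.139, 0.112, 0.001]
force: [-2.6, 0.5, -0.1]
opening: 0.0004
gripper_force: 1.6
```

```bash
python3 -c "
from h import *
status();wknob(.211,'w4.png')"
```

```text
t 11.98 tcp [0.5399 0.0064 0.1978] lathe [ 0.0141 -0.0388  0.1978] xaxis [ 0.997 -0.072 -0.001] z [-0.001  0.    -1.   ] F [-2.6  0.5 -0.1] open 0.0
wknob (np.float64(322.5), np.float64(254.5)) [  82   82 5344] [0.5646 0.0044 0.211 ] lathe [ 0.0389 -0.0391  0.211 ]
```

View pics/w4.png

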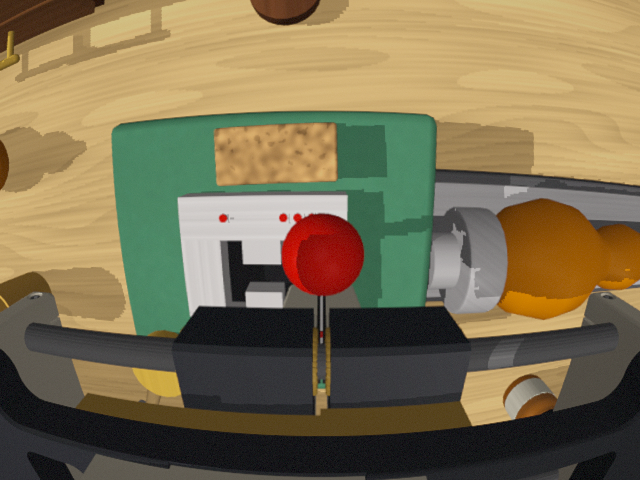

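Knob at (322,254), about (+39,-39) mm: nearly at the end. I'll press lightly to the hard end.

Request:
apply_moves:
  steps: [0.03,0,0,0,0,0,0,0.03,0,0,0,0,0,0,0,0,0,0,0,0,0]

```text
t: 12.28
tool_pos: [0.5414, 0.0063, 0.1975]
orientation: [-3.139, 0.112, 0.003]
force: [-5.8, 2.0, -0.6]
opening: 0.0005
gripper_force: 2.9
```

Force is rising at the end stop. I'll back off and retreat.

Request:
apply_moves:
  steps: [-0.2,0,0,0,0,0,0,-0.5,0,0,0,0,0,0,-0.8,0,0,0,0,0,0,-0.6,0,-0.5,0,0,0,0,0,0,-0.8,0,0,0,0,0,0,-0.9,0,0,0,0,0,0,-0.9,0,0,0,0,-0.5,0,-0.5,0,0,0,0,0,0,0,0,0,0,0,0,0,0,0,0,0,0]

```text
t: 13.12
tool_pos: [0.4651, 0.0116, 0.3076]
orientation: [3.139, -0.113, 0.007]
force: [0.5, -0.6, -0.5]
opening: 0.0006
gripper_force: 0.0
```

```bash
python3 -c "
from h import *
status();wknob(.211,'w5.png')"
```

```text
t 13.12 tcp [0.4651 0.0116 0.3076] lathe [-0.0609 -0.0387  0.3076] xaxis [ 0.997 -0.072  0.005] z [ 0.005 -0.001 -1.   ] F [ 0.5 -0.6 -0.5] open 0.001
wknob (np.float64(319.5), np.float64(105.0)) [  54   49 1946] [0.5645 0.0059 0.211 ] lathe [ 0.0387 -0.0375  0.211 ]
```

View pics/w5.png

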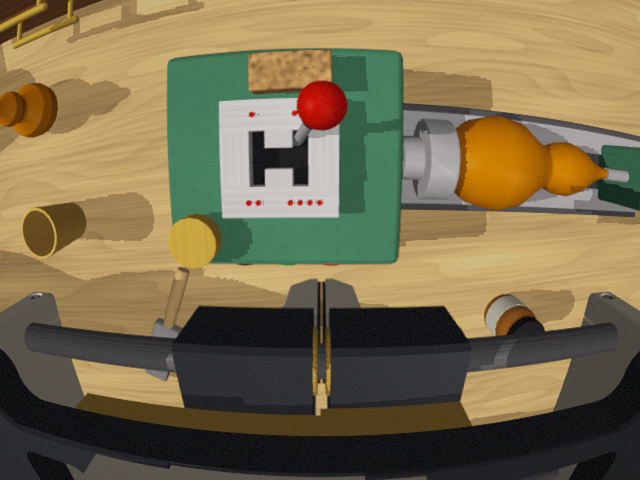

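The picture shows the knob at (320,105) over slot 3, with the stem at the far end of the right track. The tin and cork block haven't moved, and the gripper is clear.

```bash
python3 -c "
from plant import robot
print(robot.close_job())"
```

```text
the job is handed in; nothing more can be done
None
```

The lever was pushed to the hard end of slot 3 (third gear), the loose things in view look unmoved, the arm is clear of the lathe, and the job was handed in at about 13 s; no verdict came back.

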